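Unstack the food boxes onto their trays

ROBOT

A 6-joint arm with a two-finger parallel gripper is mounted at the origin on a cart in front of the work surface, level with it; the furniture and walls round the work are solid. World frame = base frame: x ahead of the robot, y to its left, z up, the work surface at z = 0. Lengths are in m, angles in rad, forces in N, time in s.
With the tool pointing down it reaches from about 0.3 to 0.875 m from the base axis. Payload 4.2 kg.
Tool frame: the origin (TCP) lies at the very end of the fingers, on their centre line; the grasp point (between the pads) lies manip.grip_depth behind it (manip.grip_depth is the distance from the TCP to the grasp point, in m); z points along the fingers, y is the line along which they close (so a half turn about z gives the same grasp; the last joint's range is limited). The gripper opens to 85 mm and grips with 20 to 120 N. Pads are 22 mm wide; open, the fingers measure 114 mm over their backs; the gripper's body (76 mm by 85 mm) begins 54 mm behind the grasp point. The pads swing forward as they close: fully open they stand 13 mm farther back than shut.
Start: joints at [1.217, 0.32, 1.565, -0, 1.257, -0.02], TCP at [0.188, 0.543, 0.231] pointing down, gripper open.
Joint ranges: [-3.11, 3.11], [-0.84, 2.01], [0.21, 2.61], [-1.34, 4.49], [0.05, 2.63], [-2.56, 2.56]. Speed limits (rad/s): [2.57, 2.57, 3.14, 3.14, 3.14, 3.14].

INTERFACE

Orientations are given as a unit quaternion [x, y, z, w].
In Python, from station import manip gives the robot as it stands.
- The arm moves only by the tool jog_arm, never from a script. Its argument "targets" is a list of rows, each an object with "dr": the turn, a rotation vector about the tool's x, y, z in units of 5 degrees (1.0 is 5 degrees), a list of three; "travel": the shift along the tool's x, y, z in units of 25 mm (1.0 is 25 mm), a list of three; "grip": the opening, from 0 (shut) to 1 (fully open). A call has exactly 8 rows; each row is the pose to reach, as a shift and turn from the pose commanded when the call began, along the tool's axes at that moment; what a row does not reach only later rows make up. A row lasts 1/12 s, in which the tool goes at most 41.7 mm and 7.16 degrees, less where a joint would pass 70% of its speed; a pose out of reach is approached as far as the arm can. A call with a gripper value outside its range is refused whole. The fingers move at their own pace and stop on an object; the grip force is fixed at half the most. Time passes only in rows, so rows that repeat a pose let the fingers close, or fill a call up. It gives the time, the measured TCP pose, the force, the opening and the grip force at its end, in the units of the state.
- manip.get_state(): the state, without advancing time (a new reading comes with each control period).
- manip.camera(name): name is "scene" or "side" or "wrist"; returns (picture, depth): 420x560x3 uint8, red, green, blue; 420x560 float32, m along the optical axis (not along the pixel's ray), 0 where there is no reading.
- manip.get_calibration(name): a dict with "fx", "fy", "cx", "cy" (pixels), "pose" (4x4, takes a point from camera to world coordinates); the wrist camera has in their place "mount" (4x4, takes a point from camera to tool coordinates, whose origin is the TCP and whose axes are the flange's). Camera axes: x right, y up, looking along -z (the intrinsics and any distortion apply to the point x, -y, -z); pixel columns grow to the right and rows downward; lengths in m; the calibration is good to about 2 mm. A picture is of the moment at which its call begins: read the wrist's pose just before it. get_calibration takes no time and is no camera call.
- manip.hand_in(): hands the job in; it is judged then, once.
Trained networks look in the newest picture that a camera, given by its name, has taken for a name from the list of things; names that differ only in an ending like _2 or _b are one class to them, and where a whole thing is asked for, a point or a joint stands for the part that bears it (a point fixed in the world has none). Each returns a list of dicts, best first, with "p" (0 to 1); they miss things now and then, are a little off and sometimes report something else, mostly with a low value. They report only what shows in the picture. A call takes as long as a camera call.
- manip.recognise(query, camera): "centre" ([x, y, z] in m, in world coordinates, good to about 4 mm: the middle of the surface that is visible of it).
- manip.regions_of(query, camera): "mask" (420x560 bool, what is visible of it).
- manip.spot_point(query, camera): "centre" ([x, y, z] in m, in world coordinates, good to about 4 mm: a listed point, or the origin of a listed thing).
The state is a dict: "t": time; "joint_pos": joint angles; "qvel": joint speeds; "effort": joint torques, N m; "eef_pos": TCP position; "eef_rot": TCP orientation; "contact_force": force on the tool from outside, world axes, zero at the start; "ft_torque": the same for the moment, N m; "finger_gap": opening from 0.0 (shut) to 1.0 (fully open); "gripper_force": force on a finger pad.
Only numpy, scipy, OpenCV 4.12 (cv2) and the standard library are available. Lean on these libraries where they do the work, as an engineer would, in place of code of your own. Each camera call takes 0.05 s, during which the arm holds its last target. There are 200 camera calls.

TASK

Take the stack of four food boxes apart from the top down and set each box flat in the tray of its lid's colour, lying lengthwise as the tray does: first the tiny orange one, then the blue, the yellow and last the green one. Keep the boxes upright, and leave the marker pen and the red-capped jar where they are.

Things in the scene. Friction and masses are not known exactly. Their poses are not given: they have to be found in the camera images.
- tiny_box: tiny closed food box, white, with the lid (orange) fixed on and flat; loose, rigid, 36 x 53 x 40 mm (x, y, z; plain upright sides, long side along its y). Origin: centre of its underside; z up. It starts on top of the stack, on the small box. From above its lid (or the lid's border) shows.
- small_box: small closed food box, white, with the lid (blue) fixed on and flat; loose, rigid, 46 x 74 x 40 mm (x, y, z; plain upright sides, long side along its y). Origin: centre of its underside; z up. It starts in the stack on the medium box and under the tiny one. From above its lid (or the lid's border) shows.
- medium_box: medium closed food box, white, with the lid (yellow) fixed on and flat; loose, rigid, 56 x 95 x 40 mm (x, y, z; plain upright sides, long side along its y). Origin: centre of its underside; z up. It starts in the stack on the large box and under the small one. From above its lid (or the lid's border) shows.
- large_box: large closed food box, white, with the lid (green) fixed on and flat; loose, rigid, 66 x 116 x 40 mm (x, y, z; plain upright sides, long side along its y). Origin: centre of its underside; z up. It starts at the bottom of the stack, on the worktop. From above its lid (or the lid's border) shows.
- tiny_tray: shallow orange tray fixed on the worktop, for the tiny box: 58 x 75 mm outside, 52 x 69 mm inside (x, y; long side along its y), floor 3 mm thick, walls 3 mm thick with their tops 8 mm above the worktop. Origin: centre of its underside, on the worktop.
- small_tray: shallow blue tray fixed on the worktop, for the small box: 68 x 96 mm outside, 62 x 90 mm inside (x, y; long side along its y), floor 3 mm thick, walls 3 mm thick with their tops 8 mm above the worktop. Origin: centre of its underside, on the worktop.
- medium_tray: shallow yellow tray fixed on the worktop, for the medium box: 78 x 117 mm outside, 72 x 111 mm inside (x, y; long side along its y), floor 3 mm thick, walls 3 mm thick with their tops 8 mm above the worktop. Origin: centre of its underside, on the worktop.
- large_tray: shallow green tray fixed on the worktop, for the large box: 88 x 138 mm outside, 82 x 132 mm inside (x, y; long side along its y), floor 3 mm thick, walls 3 mm thick with their tops 8 mm above the worktop. Origin: centre of its underside, on the worktop.
- marker_pen: bystander: white and green marker pen, 17 x 135 x 16 mm, lying loose on the worktop in the middle of the work area, long side along its y. Origin: centre of its underside.
- red_jar: bystander: spice jar with a red cap, 45 mm in diameter, 106 mm tall, standing loose in the middle of the work area. Origin: centre of its underside.

How it is judged:
By the outcome, as a careful person would: the job done as asked, in the order asked, and still so for the second after the job is handed in, with the robot touching nothing.
It also fails if it takes over 131 s, if anything falls off the work surface, if the arm or the gripper's body presses on something with over 40 N, if the wrist force passes 120 N, or if a joint passes its speed limit or range.

## Working session

There is one attempt and no reset: what is moved stays moved. The work goes in short steps, Python scripts to look and compute and a tool call to move; the robot and the scene stay as the last step left them, time stands still between calls to the robot, and variables do not carry over. Pictures are saved under pics/ and viewed, at most 14 in all, crops included, and the job is handed in when it is done.

Besides the shell and the picture viewer there is one more tool, called after "Call:" as name([rows], argument=value, ...), one row to a line, values as JSON. jog_arm: Moves the arm, as the interface text tells. Its arguments: {"type":"object","properties":{"targets":{"type":"array"}},"required":["targets"]}

```bash
ls; mkdir -p pics
python3 - <<'E'
from station import manip
import cv2,numpy as np
s=manip.get_state();print({k:np.round(v,3).tolist() for k,v in s.items()},manip.grip_depth)
a,d=manip.camera("scene");b,e=manip.camera("side")
cv2.imwrite("pics/s0.png",a[:,:,::-1]);cv2.imwrite("pics/d0.png",b[:,:,::-1])
for n in ["scene","side"]:
    c=manip.get_calibration(n);print(n,c)
    for q in ["tiny_box","small_box","medium_box","large_box","tiny_tray","small_tray","medium_tray","large_tray","marker_pen","red_jar"]:
        print(q,[(np.round(r["centre"],3).tolist(),round(r["p"],2)) for r in manip.spot_point(q,n)[:2]])
E
```

```text
pics
{'t': 0.0, 'joint_pos': [1.217, 0.32, 1.566, 0.0, 1.257, -0.02], 'qvel': [0.001, -0.001, 0.001, 0.001, 0.001, -0.0], 'effort': [0.0, -41.552, -23.416, -0.0, 0.008, 0.0], 'eef_pos': [0.188, 0.543, 0.23], 'eef_rot': [0.166, 0.986, -0.001, -0.0], 'contact_force': [0.254, -0.549, 0.527], 'ft_torque': [0.047, -0.029, -0.01], 'gripper_force': 0.0, 'finger_gap': 0.999} 0.0187
scene {'fx': 533.900174274421, 'fy': 533.900174274421, 'cx': 290.3858786260292, 'cy': 205.73790233746712, 'pose': array([[ 0.73452591,  0.42512708, -0.52890326, -0.08769342],
       [-0.67857671,  0.46282798, -0.57037173, -0.50145403],
       [ 0.00231076,  0.77785425,  0.62844047,  0.83054704],
       [ 0.        ,  0.        ,  0.        ,  1.        ]])}
tiny_box [([0.419, 0.361, 0.119], 0.67)]
small_box [([0.42, 0.364, 0.08], 0.79)]
medium_box [([0.421, 0.362, 0.04], 0.95)]
large_box [([0.419, 0.362, -0.001], 0.7)]
tiny_tray [([0.59, 0.374, 0.003], 0.82), ([0.425, 0.179, -0.001], 0.28)]
small_tray [([0.456, -0.041, -0.004], 0.63)]
medium_tray [([0.619, 0.142, -0.0], 0.67)]
large_tray [([0.62, -0.051, -0.003], 
[... 237 characters left out ...]
: array([[ 0.93676675,  0.20437033, -0.2840789 ,  0.26370908],
       [-0.34975591,  0.51941964, -0.77966277, -0.57186946],
       [-0.01178378,  0.82972043,  0.55805478,  0.64648339],
       [ 0.        ,  0.        ,  0.        ,  1.        ]])}
tiny_box [([0.421, 0.364, 0.122], 0.71)]
small_box [([0.424, 0.365, 0.084], 0.71)]
medium_box [([0.422, 0.367, 0.038], 0.78)]
large_box [([0.418, 0.365, -0.0], 0.69), ([0.422, 0.363, 0.12], 0.19)]
tiny_tray [([0.586, 0.377, -0.002], 0.68)]
small_tray [([0.457, -0.046, -0.002], 0.73)]
medium_tray [([0.613, 0.142, 0.003], 0.72)]
large_tray [([0.62, -0.054, -0.003], 0.7)]
marker_pen [([0.504, 0.171, 0.001], 0.92)]
red_jar [([0.425, 0.18, -0.0], 0.65)]
```

```bash
cat > h.py <<'E'
from station import manip
import cv2,numpy as np
from scipy.spatial.transform import Rotation as R
def cloud(d,name,state=None):
    c=manip.get_calibration(name);v,u=np.mgrid[:d.shape[0],:d.shape[1]]
    if name=="wrist":
        T=np.eye(4);T[:3,:3]=R.from_quat(state["eef_rot"]).as_matrix();T[:3,3]=state["eef_pos"];P=T@c["mount"]
    else:P=c["pose"]
    p=np.stack([(u-c["cx"])/c["fx"]*d,-(v-c["cy"])/c["fy"]*d,-d],-1)
    return p@P[:3,:3].T+P[:3,3]
def rect(xy):
    (cx,cy),(w,h),a=cv2.minAreaRect(np.float32(xy)*1000)
    if w>h:w,h,a=h,w,a-90   # a: direction of short side, long = a+90
    return [round(float(x),1) for x in (cx,cy,w,h,(a+90)%180)]
def fit(q,name,d,zr,state=None,i=0):
    m=manip.regions_of(q,name)
    if not m:return None
    m=m[0]["mask"]&(d>0);p=cloud(d,name,state)[m]
    k=p[(p[:,2]>zr[0])&(p[:,2]<zr[1])]
    if len(k)<10:return None
    med=np.median(k,0);k=k[np.linalg.norm(k[:,:2]-med[:2],axis=1)<.1]
    return rect(k[:,:2]),round(float(np.median(k[:,2])),4),len(k)
E
python3 - <<'E'
from h import *
for n in ["scene","side"]:
    a,d=manip.camera(n);print(n)
    for q,z in [("tiny_box",.155),("small_box",.115),("medium_box",.075),("large_box",.035)]:print(q,fit(q,n,d,(z,z+.012)))
    for q in ["tiny_tray","small_tray","medium_tray","large_tray"]:print(q,fit(q,n,d,(-.01,.015)))
    print(fit("marker_pen",n,d,(0,.03)),fit("red_jar",n,d,(.098,.115)))
E
```

```text
scene
tiny_box ([417.3, 361.4, 37.4, 54.5, 89.4], 0.1605, 255)
small_box None
medium_box ([420.2, 362.4, 56.0, 98.8, 89.0], 0.0804, 251)
large_box ([422.2, 358.9, 68.2, 117.2, 88.5], 0.0403, 322)
tiny_tray ([584.6, 377.6, 60.1, 81.6, 81.8], 0.005, 445)
small_tray ([462.1, -40.6, 75.1, 106.2, 83.8], 0.004, 1409)
medium_tray ([621.2, 142.6, 89.1, 120.7, 87.1], 0.0043, 1225)
large_tray ([626.7, -48.5, 105.5, 145.3, 95.1], 0.0041, 1903)
None ([425.2, 178.5, 41.9, 45.1, 50.3], 0.1068, 288)
side
tiny_box ([416.5, 360.8, 35.5, 52.6, 92.0], 0.1592, 218)
small_box ([419.2, 359.3, 45.9, 69.4, 90.1], 0.1188, 150)
medium_box ([419.5, 355.0, 54.3, 86.6, 89.5], 0.079, 191)
large_box ([420.2, 356.6, 65.4, 112.1, 88.8], 0.0389, 283)
tiny_tray ([587.0, 381.5, 63.0, 92.0, 82.0], 0.0029, 484)
small_tray ([460.1, -33.4, 72.0, 93.8, 83.0], 0.003, 1128)
medium_tray ([618.7, 145.8, 84.8, 130.9, 87.4], 0.0028, 1536)
large_tray ([619.5, -31.6, 93.5, 118.9, 94.6], 0.0029, 2240)
([503.4, 177.1, 16.1, 153.6, 90.9], 0.0134, 318) ([423.5, 177.3, 42.4, 44.3, 104.5], 0.1057, 310)
```

View pics/s0.png

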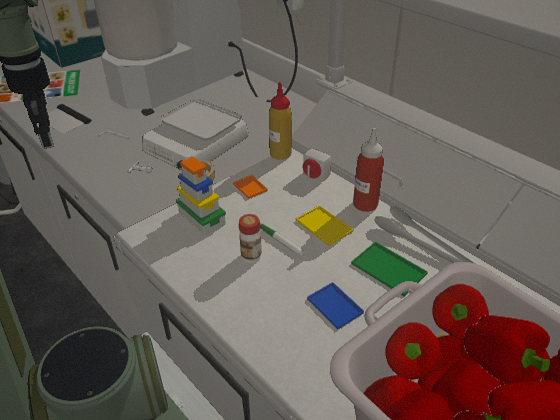

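View pics/d0.png

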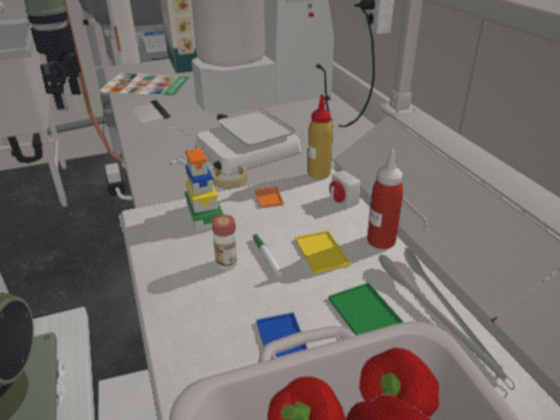

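```bash
cat >> h.py <<'E'
def go(x,y,z,yaw):
    """units to reach TCP x,y,z (mm) with tool pointing down, closing line (tool y) at world yaw deg"""
    s=manip.get_state();r=R.from_quat(s["eef_rot"])
    a=np.radians(yaw);ty=np.array([np.cos(a),np.sin(a),0]);tz=np.array([0,0,-1.]);T=R.from_matrix(np.stack([np.cross(ty,tz),ty,tz],1))
    t=r.inv().apply(np.array([x,y,z])/1000-s["eef_pos"])/.025;w=np.degrees((r.inv()*T).as_rotvec())/5
    print("travel",t.round(2).tolist(),"dr",w.round(2).tolist())
E
python3 - <<'E'
from h import *
c=manip.get_calibration("wrist");print({k:np.round(v,3).tolist() for k,v in c.items()})
_,d=manip.camera("scene");p=cloud(d,"scene")
for u,v in [(195,120),(160,150),(235,130),(280,90),(370,140),(315,160),(400,205),(480,270),(340,370)]:print(u,v,p[v,u].round(3))
go(420,360,330,0)
E
```

```text
{'fx': 366.597, 'fy': 366.597, 'cx': 284.003, 'cy': 214.728, 'mount': [[0.001, 0.965, 0.262, 0.067], [1.0, -0.001, 0.001, 0.002], [0.001, 0.262, -0.965, -0.143], [0.0, 0.0, 0.0, 1.0]]}
195 120 [0.642 0.698 0.042]
160 150 [0.501 0.671 0.012]
235 130 [0.71  0.598 0.024]
280 90 [0.742 0.434 0.202]
370 140 [0.742 0.131 0.191]
315 160 [0.735 0.293 0.06 ]
400 205 [0.803 0.064 0.01 ]
480 270 [ 0.607 -0.244  0.152]
340 370 [ 0.277 -0.216  0.152]
travel [-11.16, -3.89, -3.95] dr [0.0, -0.0, 14.18]
```

Call:
jog_arm([
  {"dr": [0,0,1],"travel": [-0.5,-0.3,-1.5],"grip": 1},
  {"dr": [0,0,2.4],"travel": [-2,-1,-3],"grip": 1},
  {"dr": [0,0,3.8],"travel": [-3.5,-2,-4.5],"grip": 1},
  {"dr": [0,0,5.2],"travel": [-5,-3,-5.5],"grip": 1},
  {"dr": [0,0,6.6],"travel": [-6.5,-4,-6.5],"grip": 1},
  {"dr": [0,0,8],"travel": [-8,-5,-7],"grip": 1},
  {"dr": [0,0,9.4],"travel": [-9.5,-6,-7.5],"grip": 1},
  {"dr": [0,0,10.8],"travel": [-11,-6.5,-7.6],"grip": 1},
])

```text
t: 2.92
eef_pos: [0.3581, 0.3374, 0.4106]
eef_rot: [0.598, 0.802, 0.002, 0.0]
contact_force: [0.5, 0.4, -0.0]
finger_gap: 1.0
gripper_force: 0.0
```

Run:
```python
from h import *
go(520,220,420,0)
```

```text
travel [-6.35, 4.87, -0.37] dr [0.03, -0.02, 3.32]
```

Call:
jog_arm([
  {"dr": [0,0,0.8],"travel": [-1,0.8,0],"grip": 1},
  {"dr": [0,0,1.8],"travel": [-2.2,1.7,-0.1],"grip": 1},
  {"dr": [0,0,2.8],"travel": [-3.4,2.6,-0.2],"grip": 1},
  {"dr": [0,0,3.32],"travel": [-4.6,3.6,-0.3],"grip": 1},
  {"dr": [0,0,3.32],"travel": [-5.6,4.4,-0.4],"grip": 1},
  {"dr": [0,0,3.32],"travel": [-6.35,4.87,-0.4],"grip": 1},
  {"dr": [0,0,3.32],"travel": [-6.35,4.87,-0.4],"grip": 1},
  {"dr": [0,0,3.32],"travel": [-6.35,4.87,-0.4],"grip": 1},
])

```text
t: 3.58
eef_pos: [0.5208, 0.2216, 0.4178]
eef_rot: [0.706, 0.708, -0.0, -0.0]
contact_force: [-0.3, 0.7, -0.3]
finger_gap: 0.997
gripper_force: 0.0
```

Run:
```python
from h import *
s=manip.get_state();a,d=manip.camera("wrist");cv2.imwrite("pics/w0.png",a[:,:,::-1])
n="wrist";print(s["eef_pos"])
for q,z in [("tiny_box",.152),("small_box",.112),("medium_box",.072),("large_box",.032)]:print(q,fit(q,n,d,(z,z+.016),s))
for q in ["tiny_tray","small_tray","medium_tray","large_tray"]:print(q,fit(q,n,d,(-.01,.015),s))
print(fit("marker_pen",n,d,(0,.03),s),fit("red_jar",n,d,(.098,.115),s))
```

```text
[0.52081011 0.22164296 0.41779669]
tiny_box ([418.4, 364.1, 36.3, 52.3, 90.6], 0.1604, 2072)
small_box ([420.6, 365.5, 45.5, 72.6, 91.5], 0.1202, 1043)
medium_box ([421.7, 365.5, 56.2, 94.7, 88.4], 0.0802, 1142)
large_box ([421.7, 362.2, 66.4, 114.6, 88.8], 0.0402, 1109)
tiny_tray ([585.6, 380.3, 59.0, 77.1, 82.2], 0.0036, 2458)
small_tray ([459.5, -44.1, 69.0, 103.5, 84.0], 0.0041, 2110)
medium_tray ([618.8, 143.1, 81.3, 122.7, 86.7], 0.0037, 3703)
large_tray ([622.5, -47.0, 91.4, 140.4, 94.0], 0.0038, 3851)
([506.7, 172.3, 14.9, 133.5, 93.0], 0.0148, 778) ([426.3, 181.1, 42.6, 43.4, 65.7], 0.107, 940)
```

View pics/w0.png

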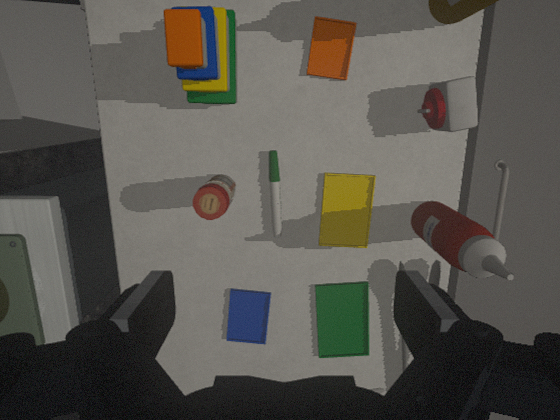

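Run:
```python
from h import *
for n in ["scene","side"]:
    a,d=manip.camera(n);p=cloud(d,n)[d>0]
    for z0,z1 in [(.03,.08),(.08,.13),(.13,.2),(.2,.3)]:
        o=[]
        for x0 in np.arange(.3,.75,.05):
            k=p[(p[:,0]>x0)&(p[:,0]<x0+.05)&(p[:,2]>z0)&(p[:,2]<z1)&(p[:,1]<.05)&(p[:,1]>-.4)]
            o.append(round(float(np.percentile(k[:,1],99)),3) if len(k)>5 else None)
        print(n,z0,o)
go(418,364,200,0.6); go(418,364,133,.6)
```

```text
scene 0.03 [-0.216, -0.216, -0.221, -0.223, -0.221, None, None, None, 0.05]
scene 0.08 [-0.21, -0.211, -0.212, -0.215, -0.216, -0.222, -0.269, None, None]
scene 0.13 [-0.189, -0.171, -0.165, -0.166, -0.194, -0.198, -0.218, None, None]
scene 0.2 [None, -0.377, -0.32, -0.32, None, None, None, None, None]
side 0.03 [None, -0.216, None, -0.22, -0.222, -0.273, None, None, 0.049]
side 0.08 [-0.21, -0.211, -0.212, -0.214, -0.215, -0.226, None, None, None]
side 0.13 [-0.189, -0.169, -0.166, -0.167, -0.197, -0.2, -0.217, None, None]
side 0.2 [None, None, -0.318, -0.323, None, None, None, None, None]
travel [5.68, -4.06, 8.74] dr [0.0, -0.0, -0.06]
travel [5.68, -4.06, 11.42] dr [0.0, -0.0, -0.06]
```

Call:
jog_arm([
  {"dr": [0,0,0],"travel": [1,-0.7,0.5],"grip": 1},
  {"dr": [0,0,0],"travel": [2.2,-1.6,1.4],"grip": 1},
  {"dr": [0,0,0],"travel": [3.4,-2.5,2.5],"grip": 1},
  {"dr": [0,0,0],"travel": [4.6,-3.4,3.7],"grip": 1},
  {"dr": [0,0,0],"travel": [5.4,-3.9,4.9],"grip": 1},
  {"dr": [0,0,0],"travel": [5.68,-4.06,6.1],"grip": 1},
  {"dr": [0,0,0],"travel": [5.68,-4.06,7.3],"grip": 1},
  {"dr": [0,0,0],"travel": [5.68,-4.06,8.0],"grip": 1},
])

```text
t: 4.9
eef_pos: [0.4158, 0.3636, 0.2146]
eef_rot: [0.705, 0.71, -0.003, -0.0]
contact_force: [0.6, -0.9, 0.2]
finger_gap: 0.997
gripper_force: 0.0
```

Run:
```python
from h import *
go(418,364,132,.6)
```

```text
travel [0.03, 0.1, 3.31] dr [-0.05, 0.04, -0.04]
```

Call:
jog_arm([
  {"dr": [0,0,0],"travel": [0,0.05,0.8],"grip": 1},
  {"dr": [0,0,0],"travel": [0,0.1,1.7],"grip": 1},
  {"dr": [0,0,0],"travel": [0,0.1,2.5],"grip": 1},
  {"dr": [0,0,0],"travel": [0,0.1,3.0],"grip": 0.8},
  {"dr": [0,0,0],"travel": [0,0.1,3.3],"grip": 0.6},
  {"dr": [0,0,0],"travel": [0,0.1,3.3],"grip": 0.5},
  {"dr": [0,0,0],"travel": [0,0.1,3.3],"grip": 0.4},
  {"dr": [0,0,0],"travel": [0,0.1,3.3],"grip": 0.3},
])

```text
t: 5.57
eef_pos: [0.4214, 0.3645, 0.1373]
eef_rot: [0.705, 0.709, 0.001, 0.0]
contact_force: [0.5, 0.5, 0.0]
finger_gap: 0.408
gripper_force: 59.7
```

Call:
jog_arm([
  {"dr": [0,0,0],"travel": [0,0,0],"grip": 0.2},
  {"dr": [0,0,0],"travel": [0,0,0],"grip": 0.2},
  {"dr": [0,0,0],"travel": [0,0,0],"grip": 0.2},
  {"dr": [0,0,0],"travel": [0,0,0],"grip": 0.2},
  {"dr": [0,0,0],"travel": [0,0,0],"grip": 0.2},
  {"dr": [0,0,0],"travel": [0,0,-0.2],"grip": 0.2},
  {"dr": [0,0,0],"travel": [0,0,-0.6],"grip": 0.2},
  {"dr": [0,0,0],"travel": [0,0,-1],"grip": 0.2},
])

```text
t: 6.23
eef_pos: [0.4204, 0.3637, 0.1613]
eef_rot: [0.705, 0.709, -0.001, -0.0]
contact_force: [0.3, 0.7, -0.4]
finger_gap: 0.409
gripper_force: 59.8
```

Run:
```python
from h import *
# box lies at measured offset; put box centre on tray centre
go(586,380,200,-7.8);go(586,380,20,-7.8)
s=manip.get_state();a,d=manip.camera("scene");b,e=manip.camera("side")
cv2.imwrite("pics/g1.png",np.hstack([a[60:320,120:480],b[60:320,120:480]])[:,:,::-1])
for q in ["tiny_box","small_box"]:print(q,[(np.round(r["centre"],3).tolist(),round(r["p"],2)) for r in manip.spot_point(q,"scene")[:2]])
```

```text
travel [0.62, 6.63, -1.55] dr [-0.01, 0.01, 1.62]
travel [0.62, 6.63, 5.65] dr [-0.01, 0.01, 1.62]
tiny_box [([0.42, 0.36, 0.144], 0.74)]
small_box [([0.416, 0.358, 0.08], 0.68)]
```

View pics/g1.png

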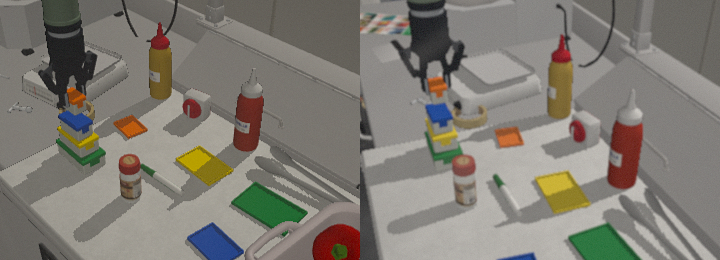

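Call:
jog_arm([
  {"dr": [0,0,0],"travel": [0,0.2,-0.5],"grip": 0.2},
  {"dr": [0,0,0.2],"travel": [0.1,1.2,-0.8],"grip": 0.2},
  {"dr": [0,0,0.5],"travel": [0.2,2.4,-1],"grip": 0.2},
  {"dr": [0,0,0.9],"travel": [0.3,3.6,-1],"grip": 0.2},
  {"dr": [0,0,1.3],"travel": [0.5,4.8,-0.7],"grip": 0.2},
  {"dr": [0,0,1.6],"travel": [0.6,5.8,0],"grip": 0.2},
  {"dr": [0,0,1.62],"travel": [0.62,6.4,0.8],"grip": 0.2},
  {"dr": [0,0,1.62],"travel": [0.62,6.63,1.8],"grip": 0.2},
])

```text
t: 7.1
eef_pos: [0.5894, 0.3803, 0.1153]
eef_rot: [0.754, 0.657, 0.002, 0.0]
contact_force: [-0.3, 0.8, -0.8]
finger_gap: 0.409
gripper_force: 60.0
```

Call:
jog_arm([
  {"dr": [0,0,0],"travel": [0,0,0.8],"grip": 0.2},
  {"dr": [0,0,0],"travel": [0,0,1.5],"grip": 0.2},
  {"dr": [0,0,0],"travel": [0,0,2.1],"grip": 0.2},
  {"dr": [0,0,0],"travel": [0,0,2.6],"grip": 0.2},
  {"dr": [0,0,0],"travel": [0,0,2.8],"grip": 0.2},
  {"dr": [0,0,0],"travel": [0,0,3],"grip": 0.2},
  {"dr": [0,0,0],"travel": [0,0,3],"grip": 0.2},
  {"dr": [0,0,0],"travel": [0,0,3],"grip": 0.2},
])

```text
t: 7.77
eef_pos: [0.5866, 0.3804, 0.0415]
eef_rot: [0.754, 0.657, 0.001, 0.0]
contact_force: [0.7, 0.5, -0.5]
finger_gap: 0.407
gripper_force: 60.0
```

Run:
```python
from h import *
go(586,380,20,-7.8);s=manip.get_state();print(s["eef_pos"],s["contact_force"])
a,d=manip.camera("wrist");cv2.imwrite("pics/w1.png",a[:,:,::-1])
print(fit("tiny_box","wrist",d,(.03,.2),s), fit("tiny_tray","wrist",d,(-.01,.015),s))
for n in ["scene","side"]:
    a,d=manip.camera(n);print(fit("tiny_box",n,d,(.06,.1)),[(np.round(r["centre"],3).tolist(),round(r["p"],2)) for r in manip.spot_point("tiny_box",n)[:1]])
```

```text
travel [-0.02, -0.02, 0.86] dr [0.01, -0.01, -0.0]
[0.58660992 0.3803974  0.04149344] [ 0.69206161  0.50413987 -0.45555186]
([585.9, 382.0, 39.2, 53.6, 81.6], 0.0652, 14097) ([586.8, 398.0, 41.2, 60.8, 174.7], 0.0039, 5138)
([584.6, 377.7, 35.4, 56.2, 80.4], 0.0662, 162) [([0.587, 0.38, 0.023], 0.52)]
([585.3, 376.9, 34.9, 56.7, 78.4], 0.0639, 176) [([0.589, 0.38, 0.025], 0.92)]
```

View pics/w1.png

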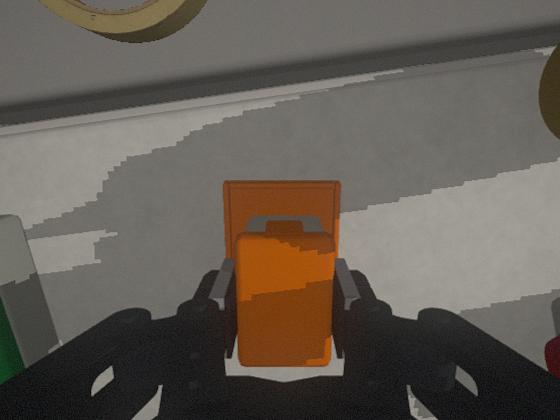

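Call:
jog_arm([
  {"dr": [0,0,0],"travel": [0,0,0.3],"grip": 0.2},
  {"dr": [0,0,0],"travel": [0,0,0.5],"grip": 0.2},
  {"dr": [0,0,0],"travel": [0,0,0.7],"grip": 0.2},
  {"dr": [0,0,0],"travel": [0,0,0.8],"grip": 0.2},
  {"dr": [0,0,0],"travel": [0,0,0.85],"grip": 0.2},
  {"dr": [0,0,0],"travel": [0,0,0.88],"grip": 0.2},
  {"dr": [0,0,0],"travel": [0,0,0.88],"grip": 0.2},
  {"dr": [0,0,0],"travel": [0,0,0.88],"grip": 0.2},
])

```text
t: 8.88
eef_pos: [0.5858, 0.3798, 0.0197]
eef_rot: [0.754, 0.657, -0.001, -0.0]
contact_force: [-3.3, -2.4, 6.8]
finger_gap: 0.409
gripper_force: 60.6
```

Call:
jog_arm([
  {"dr": [0,0,0],"travel": [0,0,0],"grip": 0.5},
  {"dr": [0,0,0],"travel": [0,0,0],"grip": 0.65},
  {"dr": [0,0,0],"travel": [0,0,0],"grip": 0.8},
  {"dr": [0,0,0],"travel": [0,0,0],"grip": 1},
  {"dr": [0,0,0],"travel": [0,0,-0.5],"grip": 1},
  {"dr": [0,0,0],"travel": [0,0,-1.8],"grip": 1},
  {"dr": [0,0,0],"travel": [0,0,-3.4],"grip": 1},
  {"dr": [0,0,0],"travel": [0,0,-5],"grip": 1},
])

```text
t: 9.55
eef_pos: [0.5858, 0.3799, 0.1453]
eef_rot: [0.754, 0.657, -0.001, -0.0]
contact_force: [1.0, 0.4, 0.3]
finger_gap: 1.003
gripper_force: 0.0
```

Run:
```python
from h import *
s=manip.get_state();a,d=manip.camera("wrist")
print(s["eef_pos"],fit("tiny_box","wrist",d,(.03,.2),s))
a,d=manip.camera("side");print(fit("tiny_box","side",d,(.03,.1)),fit("small_box","side",d,(.112,.13)),fit("medium_box","side",d,(.072,.09)))
a,d=manip.camera("scene");print(fit("tiny_box","scene",d,(.03,.1)),fit("small_box","scene",d,(.112,.13)),fit("medium_box","scene",d,(.072,.09)))
go(420.5,365.5,200,1);go(420.5,365.5,90,1)
```

```text
[0.58583232 0.37985292 0.14525461] ([585.9, 381.5, 36.0, 52.7, 82.1], 0.0434, 3770)
([584.0, 376.8, 35.2, 53.2, 81.8], 0.0417, 227) ([418.2, 364.4, 44.2, 81.0, 91.0], 0.1191, 387) ([420.2, 358.6, 55.9, 90.5, 88.8], 0.0785, 240)
([585.7, 377.3, 37.9, 57.0, 81.0], 0.0431, 240) None ([420.0, 359.0, 54.7, 90.2, 89.9], 0.0795, 263)
travel [-1.47, -6.47, -2.29] dr [-0.03, 0.02, -1.77]
travel [-1.46, -6.46, 2.11] dr [-0.03, 0.02, -1.77]
```

Call:
jog_arm([
  {"dr": [0,0,-0.2],"travel": [-0.1,-0.6,-1],"grip": 1},
  {"dr": [0,0,-0.5],"travel": [-0.3,-1.8,-2],"grip": 1},
  {"dr": [0,0,-0.9],"travel": [-0.6,-3,-2.2],"grip": 1},
  {"dr": [0,0,-1.3],"travel": [-0.9,-4.2,-2.2],"grip": 1},
  {"dr": [0,0,-1.7],"travel": [-1.2,-5.4,-2],"grip": 1},
  {"dr": [0,0,-1.77],"travel": [-1.4,-6.2,-1.5],"grip": 1},
  {"dr": [0,0,-1.77],"travel": [-1.47,-6.47,-1],"grip": 1},
  {"dr": [0,0,-1.77],"travel": [-1.47,-6.47,-0.5],"grip": 1},
])

```text
t: 10.72
eef_pos: [0.4186, 0.3653, 0.1558]
eef_rot: [0.7, 0.714, -0.001, -0.0]
contact_force: [0.4, 0.6, -0.7]
finger_gap: 0.999
gripper_force: 0.0
```

Run:
```python
from h import *
s=manip.get_state();a,d=manip.camera("wrist");print(fit("small_box","wrist",d,(.1,.14),s),fit("medium_box","wrist",d,(.07,.09),s))
go(420.5,365.5,93,1)
```

```text
([420.2, 367.3, 46.0, 74.2, 91.5], 0.1205, 11903) ([422.2, 398.2, 32.1, 56.1, 177.8], 0.0803, 2208)
travel [0.01, 0.01, 2.49] dr [-0.02, 0.02, 0.01]
```

Call:
jog_arm([
  {"dr": [0,0,0],"travel": [0.04,0,0.8],"grip": 1},
  {"dr": [0,0,0],"travel": [0.04,0,1.5],"grip": 1},
  {"dr": [0,0,0],"travel": [0.04,0,2.1],"grip": 1},
  {"dr": [0,0,0],"travel": [0.04,0,2.4],"grip": 0.9},
  {"dr": [0,0,0],"travel": [0.04,0,2.5],"grip": 0.8},
  {"dr": [0,0,0],"travel": [0.04,0,2.5],"grip": 0.7},
  {"dr": [0,0,0],"travel": [0.04,0,2.5],"grip": 0.6},
  {"dr": [0,0,0],"travel": [0.04,0,2.5],"grip": 0.5},
])

```text
t: 11.53
eef_pos: [0.4219, 0.3675, 0.0954]
eef_rot: [0.701, 0.713, 0.001, 0.0]
contact_force: [0.9, 0.4, -0.9]
finger_gap: 0.524
gripper_force: 62.2
```

Call:
jog_arm([
  {"dr": [0,0,0],"travel": [0,0,0],"grip": 0.3},
  {"dr": [0,0,0],"travel": [0,0,0],"grip": 0.3},
  {"dr": [0,0,0],"travel": [0,0,0],"grip": 0.3},
  {"dr": [0,0,0],"travel": [0,0,-0.3],"grip": 0.3},
  {"dr": [0,0,0],"travel": [0,0,-1],"grip": 0.3},
  {"dr": [0,0,0],"travel": [0,0,-2],"grip": 0.3},
  {"dr": [0,0,0],"travel": [0,0,-3.2],"grip": 0.3},
  {"dr": [0,0,0],"travel": [0,0,-4],"grip": 0.3},
])

```text
t: 12.2
eef_pos: [0.4212, 0.3669, 0.1962]
eef_rot: [0.701, 0.713, 0.001, 0.0]
contact_force: [-0.0, 1.1, -0.9]
finger_gap: 0.523
gripper_force: 62.3
```

Run:
```python
from h import *
s=manip.get_state();print(s["eef_pos"]);a,d=manip.camera("wrist");print(fit("small_box","wrist",d,(.15,.3),s))
go(458,-43,200,-6);
```

```text
[0.42115522 0.36690287 0.19620995]
([419.8, 370.4, 49.7, 67.3, 91.0], 0.2215, 22533)
travel [-16.46, 1.13, -0.16] dr [0.06, -0.06, 1.41]
```

Call:
jog_arm([
  {"dr": [0,0,0],"travel": [-0.5,0,0],"grip": 0.3},
  {"dr": [0,0,0.1],"travel": [-1.4,0.1,0],"grip": 0.3},
  {"dr": [0,0,0.2],"travel": [-2.6,0.2,0],"grip": 0.3},
  {"dr": [0,0,0.4],"travel": [-3.9,0.3,0],"grip": 0.3},
  {"dr": [0,0,0.5],"travel": [-5.2,0.4,0],"grip": 0.3},
  {"dr": [0,0,0.7],"travel": [-6.5,0.5,0],"grip": 0.3},
  {"dr": [0,0,0.8],"travel": [-7.8,0.6,0],"grip": 0.3},
  {"dr": [0,0,0.9],"travel": [-9.1,0.7,0],"grip": 0.3},
])

```text
t: 12.97
eef_pos: [0.4405, 0.137, 0.1918]
eef_rot: [0.728, 0.685, -0.002, -0.001]
contact_force: [1.5, -0.7, -2.0]
finger_gap: 0.523
gripper_force: 62.3
```

Call:
jog_arm([
  {"dr": [0,0,0.1],"travel": [-1.2,0.1,0],"grip": 0.3},
  {"dr": [0,0,0.2],"travel": [-2.4,0.2,0],"grip": 0.3},
  {"dr": [0,0,0.3],"travel": [-3.6,0.3,0],"grip": 0.3},
  {"dr": [0,0,0.4],"travel": [-4.7,0.4,0],"grip": 0.3},
  {"dr": [0,0,0.5],"travel": [-5.6,0.4,0],"grip": 0.3},
  {"dr": [0,0,0.5],"travel": [-6.2,0.4,0],"grip": 0.3},
  {"dr": [0,0,0.5],"travel": [-6.2,0.4,0],"grip": 0.3},
  {"dr": [0,0,0.5],"travel": [-6.2,0.4,0],"grip": 0.3},
])

```text
t: 13.63
eef_pos: [0.4415, -0.0164, 0.1923]
eef_rot: [0.744, 0.668, -0.001, -0.001]
contact_force: [0.3, 0.2, -1.7]
finger_gap: 0.525
gripper_force: 62.3
```

Run:
```python
from h import *
s=manip.get_state();a,d=manip.camera("wrist");print(s["eef_pos"],fit("small_box","wrist",d,(.15,.3),s),fit("small_tray","wrist",d,(-.01,.015),s),fit("large_tray","wrist",d,(-.01,.015),s))
cv2.imwrite("pics/w2.png",a[:,:,::-1])
go(458,-43,200,-6);
```

```text
[ 0.44154063 -0.01638235  0.19234029] ([441.9, -12.6, 47.2, 66.8, 84.8], 0.2176, 22457) ([462.9, -13.3, 40.8, 67.5, 174.3], 0.0037, 2520) ([623.3, -50.3, 94.3, 143.0, 94.1], 0.0036, 14559)
travel [-1.05, 0.72, -0.27] dr [-0.01, -0.0, 0.02]
```

View pics/w2.png

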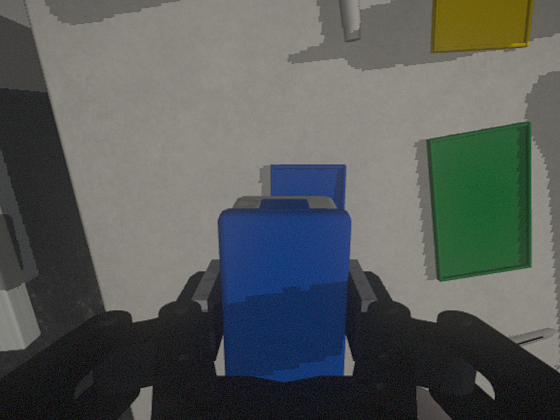

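Run:
```python
from h import *
s=manip.get_state();a,d=manip.camera("wrist")
m=manip.regions_of("small_tray","wrist")[0]["mask"];p=cloud(d,"wrist",s)
for u in (273,280,300,308,320,338,344):
    c=np.where(m[:200,u])[0]
    if len(c):print(u,c[0],p[c[0]+1,u].round(4),p[c[0]+4,u].round(4))
for v in (170,180,190):
    c=np.where(m[v,:])[0];print(v,c[0],c[-1],p[v,c[0]+1].round(4),p[v,c[-1]-1].round(4))
for n in ["scene","side"]:
    a,d=manip.camera(n);print(n,fit("small_tray",n,d,(-.01,.015)),[np.round(r["centre"],3).tolist() for r in manip.spot_point("small_tray",n)[:1]])
```

```text
273 167 [0.4345 0.008  0.0078] [0.434  0.0047 0.0039]
280 166 [0.4408 0.0083 0.0084] [0.4404 0.005  0.0036]
300 166 [0.4587 0.0065 0.0084] [0.4586 0.0029 0.0026]
308 166 [0.4658 0.0057 0.0077] [0.4658 0.0023 0.0036]
320 166 [0.4765 0.0046 0.0081] [0.4767 0.0012 0.0033]
338 166 [0.4927 0.0028 0.0069] [ 0.4931 -0.0005  0.003 ]
344 168 [0.4978 0.0006 0.0081] [ 0.4975 -0.0019  0.0089]
170 270 344 [0.4325 0.0063 0.0075] [ 4.969e-01 -3.000e-04  7.600e-03]
180 270 344 [ 0.4315 -0.0025  0.0089] [ 0.4962 -0.009   0.0093]
190 270 343 [ 0.4305 -0.0117  0.0084] [ 0.4948 -0.0183  0.0084]
scene ([643.8, 87.5, 10.4, 27.6, 33.6], 0.0059, 30) [[0.457, -0.037, -0.001]]
side ([458.6, -38.0, 67.7, 85.5, 84.7], 0.003, 1023) [[0.458, -0.046, -0.001]]
```

Run:
```python
from h import *
go(460.5,-42.5,40,-6)
```

```text
travel [-1.0, 0.8, 6.16] dr [0.0, -0.0, 0.01]
```

Call:
jog_arm([
  {"dr": [0,0,0],"travel": [-0.4,0.3,0.5],"grip": 0.3},
  {"dr": [0,0,0],"travel": [-0.8,0.6,1.5],"grip": 0.3},
  {"dr": [0,0,0],"travel": [-1,0.8,2.7],"grip": 0.3},
  {"dr": [0,0,0],"travel": [-1,0.8,3.9],"grip": 0.3},
  {"dr": [0,0,0],"travel": [-1,0.8,5],"grip": 0.3},
  {"dr": [0,0,0],"travel": [-1,0.8,5.8],"grip": 0.3},
  {"dr": [0,0,0],"travel": [-1,0.8,6.16],"grip": 0.3},
  {"dr": [0,0,0],"travel": [-1,0.8,6.16],"grip": 0.3},
])

```text
t: 14.9
eef_pos: [0.4592, -0.0425, 0.0382]
eef_rot: [0.743, 0.669, -0.001, -0.002]
contact_force: [-0.2, 0.1, 0.2]
finger_gap: 0.529
gripper_force: 62.3
```

Run:
```python
from h import *
for n in ["scene","side"]:
    a,d=manip.camera(n);print(n,fit("small_box",n,d,(.05,.09)),fit("small_tray",n,d,(-.01,.015)))
    cv2.imwrite("pics/p2%s.png"%n,cv2.resize(a[250:350,230:430],(800,400))[:,:,::-1])
go(460.5,-42.5,18,-6)
```

```text
scene ([456.8, -54.7, 47.6, 56.2, 83.9], 0.0631, 524) ([459.5, -40.1, 69.4, 104.5, 84.0], 0.0044, 743)
side ([460.4, -45.8, 44.3, 75.8, 80.6], 0.0654, 987) ([443.9, -46.3, 46.6, 106.2, 124.1], 0.0031, 387)
travel [0.01, -0.04, 0.93] dr [0.03, -0.0, 0.01]
```

View pics/p2scene.png

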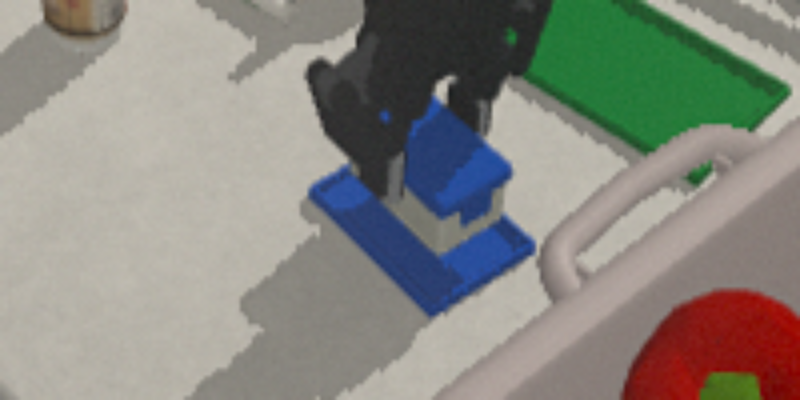

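Call:
jog_arm([
  {"dr": [0,0,0],"travel": [0,0,0.3],"grip": 0.3},
  {"dr": [0,0,0],"travel": [0,0,0.5],"grip": 0.3},
  {"dr": [0,0,0],"travel": [0,0,0.65],"grip": 0.3},
  {"dr": [0,0,0],"travel": [0,0,0.75],"grip": 0.3},
  {"dr": [0,0,0],"travel": [0,0,0.8],"grip": 0.3},
  {"dr": [0,0,0],"travel": [0,0,0.83],"grip": 0.3},
  {"dr": [0,0,0],"travel": [0,0,0.85],"grip": 0.3},
  {"dr": [0,0,0],"travel": [0,0,0.85],"grip": 0.3},
])

```text
t: 15.87
eef_pos: [0.4605, -0.0426, 0.0185]
eef_rot: [0.743, 0.669, 0.0, -0.0]
contact_force: [0.6, -0.1, -1.2]
finger_gap: 0.527
gripper_force: 62.3
```

Call:
jog_arm([
  {"dr": [0,0,0],"travel": [0,0,0],"grip": 0.6},
  {"dr": [0,0,0],"travel": [0,0,0],"grip": 0.75},
  {"dr": [0,0,0],"travel": [0,0,0],"grip": 0.9},
  {"dr": [0,0,0],"travel": [0,0,0],"grip": 1},
  {"dr": [0,0,0],"travel": [0,0,-0.5],"grip": 1},
  {"dr": [0,0,0],"travel": [0,0,-1.8],"grip": 1},
  {"dr": [0,0,0],"travel": [0,0,-3.4],"grip": 1},
  {"dr": [0,0,0],"travel": [0,0,-5],"grip": 1},
])

```text
t: 16.53
eef_pos: [0.4596, -0.0426, 0.1447]
eef_rot: [0.743, 0.669, -0.001, -0.001]
contact_force: [1.7, -0.7, -0.1]
finger_gap: 1.0
gripper_force: 0.0
```

Call:
jog_arm([
  {"dr": [0,0,0],"travel": [0,0,-1],"grip": 1},
  {"dr": [0,0,0],"travel": [0,0,-2],"grip": 1},
  {"dr": [0,0,0],"travel": [0,0,-2.6],"grip": 1},
  {"dr": [0,0,0],"travel": [0,0,-2.6],"grip": 1},
  {"dr": [0,0,0],"travel": [0,0,-2.6],"grip": 1},
  {"dr": [0,0,0],"travel": [0,0,-2.6],"grip": 1},
  {"dr": [0,0,0],"travel": [0,0,-2.6],"grip": 1},
  {"dr": [0,0,0],"travel": [0,0,-2.6],"grip": 1},
])

```text
t: 17.2
eef_pos: [0.4597, -0.0426, 0.2072]
eef_rot: [0.743, 0.669, -0.001, -0.001]
contact_force: [0.1, -0.1, -0.9]
finger_gap: 1.0
gripper_force: 0.0
```

Run:
```python
from h import *
s=manip.get_state();print(s["eef_pos"]);a,d=manip.camera("wrist")
print(fit("small_box","wrist",d,(.03,.2),s),fit("small_tray","wrist",d,(-.01,.015),s),fit("large_tray","wrist",d,(-.01,.015),s),fit("medium_tray","wrist",d,(-.01,.015),s))
a,d=manip.camera("side");print(fit("medium_box","side",d,(.072,.09)),fit("large_box","side",d,(.032,.05)))
go(422,366,200,-1.6)
```

```text
[ 0.45974173 -0.04259558  0.20724597]
([460.5, -42.7, 46.1, 73.5, 84.1], 0.0435, 4428) ([460.1, -41.1, 70.1, 95.1, 84.0], 0.004, 2726) ([622.6, -49.8, 93.8, 142.8, 93.9], 0.0035, 14005) ([614.8, 94.3, 19.8, 79.4, 174.1], 0.0037, 2220)
([420.4, 361.9, 55.9, 95.8, 88.6], 0.0792, 604) ([419.1, 354.8, 62.9, 108.0, 88.8], 0.0387, 271)
travel [16.1, -3.23, 0.34] dr [-0.0, -0.0, -0.88]
```

Call:
jog_arm([
  {"dr": [0,0,0],"travel": [0.7,-0.1,0],"grip": 1},
  {"dr": [0,0,-0.1],"travel": [1.9,-0.4,0],"grip": 1},
  {"dr": [0,0,-0.2],"travel": [3.2,-0.6,0],"grip": 1},
  {"dr": [0,0,-0.3],"travel": [4.6,-0.9,0],"grip": 1},
  {"dr": [0,0,-0.4],"travel": [6,-1.2,0],"grip": 1},
  {"dr": [0,0,-0.5],"travel": [7.4,-1.5,0],"grip": 1},
  {"dr": [0,0,-0.6],"travel": [8.8,-1.8,0],"grip": 1},
  {"dr": [0,0,-0.7],"travel": [10.2,-2,0],"grip": 1},
])

```text
t: 18.27
eef_pos: [0.4365, 0.2178, 0.2088]
eef_rot: [0.722, 0.692, 0.0, 0.0]
contact_force: [1.3, -1.0, 1.7]
finger_gap: 0.999
gripper_force: 0.0
```

Run:
```python
from h import *
go(422,366,130,-1.6)
```

```text
travel [5.9, -0.83, 3.15] dr [0.0, -0.0, -0.17]
```

Call:
jog_arm([
  {"dr": [0,0,-0.1],"travel": [1.2,-0.2,0],"grip": 1},
  {"dr": [0,0,-0.1],"travel": [2.4,-0.4,0],"grip": 1},
  {"dr": [0,0,-0.17],"travel": [3.6,-0.5,0.2],"grip": 1},
  {"dr": [0,0,-0.17],"travel": [4.7,-0.7,0.7],"grip": 1},
  {"dr": [0,0,-0.17],"travel": [5.5,-0.8,1.2],"grip": 1},
  {"dr": [0,0,-0.17],"travel": [5.9,-0.83,1.6],"grip": 1},
  {"dr": [0,0,-0.17],"travel": [5.9,-0.83,1.9],"grip": 1},
  {"dr": [0,0,-0.17],"travel": [5.9,-0.83,1.9],"grip": 1},
])

```text
t: 18.93
eef_pos: [0.422, 0.3632, 0.1592]
eef_rot: [0.717, 0.697, -0.002, 0.0]
contact_force: [-1.1, -0.8, 0.1]
finger_gap: 1.002
gripper_force: 0.0
```

Run:
```python
from h import *
s=manip.get_state();a,d=manip.camera("wrist");print(s["eef_pos"],fit("medium_box","wrist",d,(.07,.09),s),fit("large_box","wrist",d,(.03,.05),s))
go(422,366,51,-1.6)
```

```text
[0.4220235  0.36324384 0.15918251] ([421.4, 366.6, 56.2, 94.9, 88.8], 0.0805, 12617) ([422.9, 415.8, 12.4, 65.4, 177.2], 0.0402, 1306)
travel [0.11, -0.06, 4.42] dr [0.01, 0.0, -0.02]
```

Call:
jog_arm([
  {"dr": [0,0,0],"travel": [0.1,-0.05,0.9],"grip": 1},
  {"dr": [0,0,0],"travel": [0.1,-0.05,2],"grip": 1},
  {"dr": [0,0,0],"travel": [0.1,-0.05,3],"grip": 1},
  {"dr": [0,0,0],"travel": [0.1,-0.05,3.8],"grip": 1},
  {"dr": [0,0,0],"travel": [0.1,-0.05,4.25],"grip": 1},
  {"dr": [0,0,0],"travel": [0.1,-0.05,4.35],"grip": 0.9},
  {"dr": [0,0,0],"travel": [0.1,-0.05,4.35],"grip": 0.8},
  {"dr": [0,0,0],"travel": [0.1,-0.05,4.35],"grip": 0.7},
])

```text
t: 19.75
eef_pos: [0.4227, 0.367, 0.0536]
eef_rot: [0.717, 0.697, 0.001, 0.0]
contact_force: [0.6, -0.8, 0.5]
finger_gap: 0.704
gripper_force: 0.0
```

Call:
jog_arm([
  {"dr": [0,0,0],"travel": [0,0,0],"grip": 0.5},
  {"dr": [0,0,0],"travel": [0,0,0],"grip": 0.4},
  {"dr": [0,0,0],"travel": [0,0,0],"grip": 0.4},
  {"dr": [0,0,0],"travel": [0,0,0],"grip": 0.4},
  {"dr": [0,0,0],"travel": [0,0,-0.3],"grip": 0.4},
  {"dr": [0,0,0],"travel": [0,0,-1.2],"grip": 0.4},
  {"dr": [0,0,0],"travel": [0,0,-2.4],"grip": 0.4},
  {"dr": [0,0,0],"travel": [0,0,-3.6],"grip": 0.4},
])

```text
t: 20.42
eef_pos: [0.4209, 0.3664, 0.143]
eef_rot: [0.717, 0.697, -0.001, -0.0]
contact_force: [0.3, 1.1, -1.9]
finger_gap: 0.639
gripper_force: 65.3
```

Run:
```python
from h import *
s=manip.get_state();print(s["eef_pos"]);a,d=manip.camera("wrist");print(fit("medium_box","wrist",d,(.1,.3),s))
go(619,143,190,-2.9);
```

```text
[0.42094304 0.36637426 0.14300105]
([421.2, 374.7, 56.4, 77.7, 88.4], 0.1693, 31562)
travel [-8.81, 8.06, -1.69] dr [0.09, -0.08, 0.26]
```

Call:
jog_arm([
  {"dr": [0,0,0],"travel": [-0.3,0.3,-0.7],"grip": 0.4},
  {"dr": [0,0,0],"travel": [-1.1,1,-1.4],"grip": 0.4},
  {"dr": [0,0,0.1],"travel": [-2,1.8,-1.7],"grip": 0.4},
  {"dr": [0,0,0.1],"travel": [-3,2.7,-1.7],"grip": 0.4},
  {"dr": [0,0,0.1],"travel": [-4,3.6,-1.7],"grip": 0.4},
  {"dr": [0,0,0.2],"travel": [-5,4.5,-1.7],"grip": 0.4},
  {"dr": [0,0,0.2],"travel": [-6,5.4,-1.7],"grip": 0.4},
  {"dr": [0,0,0.2],"travel": [-6.9,6.3,-1.7],"grip": 0.4},
])

```text
t: 21.18
eef_pos: [0.5743, 0.1882, 0.1838]
eef_rot: [0.723, 0.691, -0.001, -0.001]
contact_force: [-0.8, 0.8, -3.0]
finger_gap: 0.639
gripper_force: 65.4
```

Run:
```python
from h import *
s=manip.get_state();a,d=manip.camera("wrist");print(s["eef_pos"],fit("medium_tray","wrist",d,(-.01,.015),s))
go(619,143,60,-2.9)
```

```text
[0.57425497 0.18819876 0.18377426] ([653.2, 162.2, 29.5, 89.4, 102.6], 0.0044, 1129)
travel [-1.64, 1.78, 4.95] dr [0.0, 0.02, 0.0]
```

Call:
jog_arm([
  {"dr": [0,0,0],"travel": [-0.7,0.7,0.1],"grip": 0.4},
  {"dr": [0,0,0],"travel": [-1.2,1.3,0.7],"grip": 0.4},
  {"dr": [0,0,0],"travel": [-1.6,1.7,1.6],"grip": 0.4},
  {"dr": [0,0,0],"travel": [-1.64,1.78,2.6],"grip": 0.4},
  {"dr": [0,0,0],"travel": [-1.64,1.78,3.6],"grip": 0.4},
  {"dr": [0,0,0],"travel": [-1.64,1.78,4.4],"grip": 0.4},
  {"dr": [0,0,0],"travel": [-1.64,1.78,4.95],"grip": 0.4},
  {"dr": [0,0,0],"travel": [-1.64,1.78,4.95],"grip": 0.4},
])

```text
t: 21.95
eef_pos: [0.6132, 0.1469, 0.0566]
eef_rot: [0.723, 0.691, -0.004, -0.003]
contact_force: [0.3, -0.4, -1.9]
finger_gap: 0.64
gripper_force: 65.3
```

Run:
```python
from h import *
s=manip.get_state();a,d=manip.camera("wrist");print(s["eef_pos"],fit("medium_box","wrist",d,(.06,.15),s))
for n in ["scene","side"]:
    a,d=manip.camera(n);print(n,fit("medium_box",n,d,(.06,.12)),[np.round(r["centre"],3).tolist() for r in manip.spot_point("medium_box",n)[:1]])
go(619,143,16.7,-2.9)
```

```text
[0.61324444 0.14693416 0.05664996] ([614.8, 155.2, 58.6, 77.6, 87.1], 0.0829, 31359)
scene ([614.4, 142.1, 60.9, 93.9, 88.7], 0.0859, 675) [[0.617, 0.143, 0.046]]
side ([614.6, 143.5, 56.3, 98.7, 85.5], 0.0871, 1015) [[0.618, 0.143, 0.042]]
travel [-0.17, 0.07, 1.82] dr [0.02, -0.01, 0.06]
```

Call:
jog_arm([
  {"dr": [0,0,0],"travel": [-0.1,0.05,0.3],"grip": 0.4},
  {"dr": [0,0,0],"travel": [-0.15,0.07,0.7],"grip": 0.4},
  {"dr": [0,0,0],"travel": [-0.15,0.07,1],"grip": 0.4},
  {"dr": [0,0,0],"travel": [-0.15,0.07,1.2],"grip": 0.4},
  {"dr": [0,0,0],"travel": [-0.15,0.07,1.3],"grip": 0.4},
  {"dr": [0,0,0],"travel": [-0.15,0.07,1.3],"grip": 0.4},
  {"dr": [0,0,0],"travel": [-0.15,0.07,1.3],"grip": 0.4},
  {"dr": [0,0,0],"travel": [-0.15,0.07,1.3],"grip": 0.4},
])

```text
t: 23.02
eef_pos: [0.6188, 0.1433, 0.0289]
eef_rot: [0.723, 0.691, 0.0, 0.0]
contact_force: [0.6, 0.5, -2.3]
finger_gap: 0.643
gripper_force: 65.3
```

Run:
```python
from h import *
a,d=manip.camera("side");cv2.imwrite("pics/p3.png",cv2.resize(a[200:300,270:400],(780,600))[:,:,::-1])
go(619,143,16.7,-2.9)
```

```text
travel [-0.01, 0.01, 0.49] dr [0.01, -0.0, 0.06]
```

View pics/p3.png

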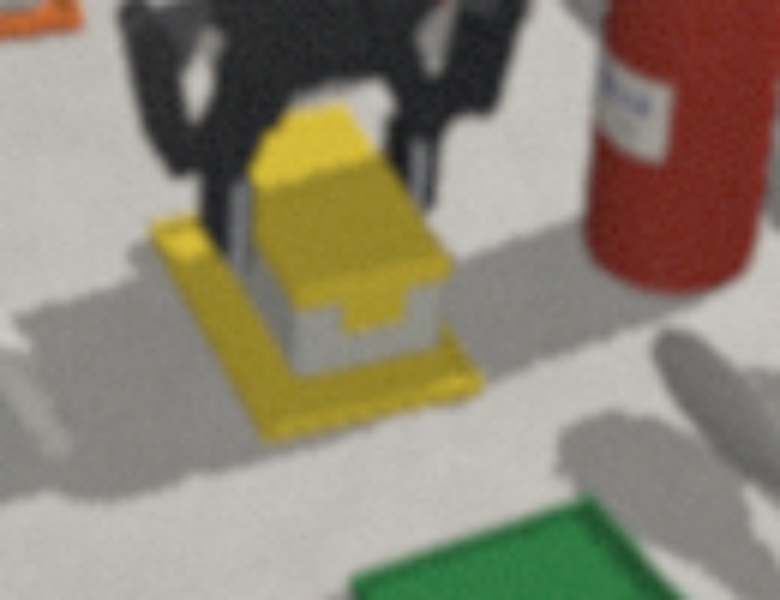

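The yellow box hangs just over the yellow tray and lines up with it. I'll lower it, release it and rise.

Call:
jog_arm([
  {"dr": [0,0,0],"travel": [0,0,0.15],"grip": 0.4},
  {"dr": [0,0,0],"travel": [0,0,0.3],"grip": 0.4},
  {"dr": [0,0,0],"travel": [0,0,0.4],"grip": 0.4},
  {"dr": [0,0,0],"travel": [0,0,0.46],"grip": 0.4},
  {"dr": [0,0,0],"travel": [0,0,0.49],"grip": 0.4},
  {"dr": [0,0,0],"travel": [0,0,0.5],"grip": 0.4},
  {"dr": [0,0,0],"travel": [0,0,0.5],"grip": 0.4},
  {"dr": [0,0,0],"travel": [0,0,0.5],"grip": 0.4},
])

```text
t: 23.73
eef_pos: [0.6181, 0.1432, 0.0172]
eef_rot: [0.723, 0.691, -0.0, -0.0]
contact_force: [-3.1, -0.8, 7.0]
finger_gap: 0.646
gripper_force: 66.3
```

Call:
jog_arm([
  {"dr": [0,0,0],"travel": [0,0,0],"grip": 0.7},
  {"dr": [0,0,0],"travel": [0,0,0],"grip": 0.8},
  {"dr": [0,0,0],"travel": [0,0,0],"grip": 0.9},
  {"dr": [0,0,0],"travel": [0,0,0],"grip": 1},
  {"dr": [0,0,0],"travel": [0,0,-0.5],"grip": 1},
  {"dr": [0,0,0],"travel": [0,0,-1.8],"grip": 1},
  {"dr": [0,0,0],"travel": [0,0,-3.4],"grip": 1},
  {"dr": [0,0,0],"travel": [0,0,-5],"grip": 1},
])

```text
t: 24.4
eef_pos: [0.6178, 0.1431, 0.1415]
eef_rot: [0.723, 0.691, -0.001, -0.001]
contact_force: [0.9, 0.1, -0.1]
finger_gap: 1.003
gripper_force: 0.0
```

Run:
```python
from h import *
s=manip.get_state();print(s["eef_pos"]);a,d=manip.camera("wrist")
print(fit("medium_box","wrist",d,(.03,.2),s),fit("medium_tray","wrist",d,(-.01,.015),s))
a,d=manip.camera("side");print(fit("medium_box","side",d,(.03,.09)),fit("large_box","side",d,(.032,.05)),fit("marker_pen","side",d,(0,.03)),fit("red_jar","side",d,(.098,.115)))
go(422,363,150,-1.2)
```

```text
[0.61778195 0.14309148 0.14152069]
([618.2, 142.6, 56.0, 94.9, 87.5], 0.0435, 10706) ([617.8, 146.8, 81.6, 115.3, 86.9], 0.004, 4627)
None ([420.6, 359.1, 65.8, 122.3, 88.6], 0.0392, 882) ([507.5, 165.5, 20.3, 129.1, 92.6], 0.0135, 333) ([425.2, 178.5, 41.0, 44.7, 62.6], 0.1057, 306)
travel [8.43, -8.21, -0.41] dr [-0.04, 0.01, -0.29]
```

Call:
jog_arm([
  {"dr": [0,0,0],"travel": [0.3,-0.3,-0.6],"grip": 1},
  {"dr": [0,0,-0.1],"travel": [1.2,-1.2,-1],"grip": 1},
  {"dr": [0,0,-0.1],"travel": [2.2,-2.1,-1],"grip": 1},
  {"dr": [0,0,-0.2],"travel": [3.2,-3.1,-1],"grip": 1},
  {"dr": [0,0,-0.3],"travel": [4.2,-4.1,-1],"grip": 1},
  {"dr": [0,0,-0.3],"travel": [5.2,-5.1,-0.8],"grip": 1},
  {"dr": [0,0,-0.3],"travel": [6.2,-6.1,-0.6],"grip": 1},
  {"dr": [0,0,-0.3],"travel": [7.2,-7.1,-0.4],"grip": 1},
])

```text
t: 25.47
eef_pos: [0.4476, 0.3318, 0.1497]
eef_rot: [0.714, 0.7, -0.001, -0.0]
contact_force: [-1.2, 0.5, 0.1]
finger_gap: 0.999
gripper_force: 0.0
```

Call:
jog_arm([
  {"dr": [0,0,0],"travel": [0.7,-0.6,0.4],"grip": 1},
  {"dr": [0,0,0],"travel": [1.1,-1,1],"grip": 1},
  {"dr": [0,0,0],"travel": [1.2,-1.1,1.6],"grip": 1},
  {"dr": [0,0,0],"travel": [1.2,-1.1,2],"grip": 1},
  {"dr": [0,0,0],"travel": [1.2,-1.1,2],"grip": 1},
  {"dr": [0,0,0],"travel": [1.2,-1.1,2],"grip": 1},
  {"dr": [0,0,0],"travel": [1.2,-1.1,2],"grip": 1},
  {"dr": [0,0,0],"travel": [1.2,-1.1,2],"grip": 1},
])

```text
t: 26.13
eef_pos: [0.4234, 0.3616, 0.1019]
eef_rot: [0.714, 0.7, 0.001, 0.0]
contact_force: [-0.6, -0.8, 0.4]
finger_gap: 0.999
gripper_force: 0.0
```

Run:
```python
from h import *
s=manip.get_state();a,d=manip.camera("wrist");print(s["eef_pos"],fit("large_box","wrist",d,(.03,.05),s))
go(421.7,362.5,9,-1.3)
```

```text
[0.42341364 0.36162669 0.10188715] ([421.7, 363.9, 66.2, 115.6, 88.8], 0.0406, 20841)
travel [0.03, -0.06, 3.72] dr [0.01, -0.01, 0.03]
```

Call:
jog_arm([
  {"dr": [0,0,0],"travel": [0.04,-0.06,0.9],"grip": 1},
  {"dr": [0,0,0],"travel": [0.04,-0.06,1.9],"grip": 1},
  {"dr": [0,0,0],"travel": [0.04,-0.06,2.8],"grip": 1},
  {"dr": [0,0,0],"travel": [0.04,-0.06,3.4],"grip": 1},
  {"dr": [0,0,0],"travel": [0.04,-0.06,3.65],"grip": 1},
  {"dr": [0,0,0],"travel": [0.04,-0.06,3.7],"grip": 1},
  {"dr": [0,0,0],"travel": [0.04,-0.06,3.7],"grip": 0.9},
  {"dr": [0,0,0],"travel": [0.04,-0.06,3.7],"grip": 0.8},
])

```text
t: 26.9
eef_pos: [0.4218, 0.3633, 0.0098]
eef_rot: [0.714, 0.7, 0.001, 0.0]
contact_force: [-0.0, -0.1, -0.3]
finger_gap: 0.8
gripper_force: 0.0
```

Call:
jog_arm([
  {"dr": [0,0,0],"travel": [0,0,0],"grip": 0.6},
  {"dr": [0,0,0],"travel": [0,0,0],"grip": 0.5},
  {"dr": [0,0,0],"travel": [0,0,0],"grip": 0.5},
  {"dr": [0,0,0],"travel": [0,0,0],"grip": 0.5},
  {"dr": [0,0,0],"travel": [0,0,-0.3],"grip": 0.5},
  {"dr": [0,0,0],"travel": [0,0,-1.2],"grip": 0.5},
  {"dr": [0,0,0],"travel": [0,0,-2.4],"grip": 0.5},
  {"dr": [0,0,0],"travel": [0,0,-3.6],"grip": 0.5},
])

```text
t: 27.57
eef_pos: [0.42, 0.362, 0.0991]
eef_rot: [0.714, 0.7, -0.001, -0.0]
contact_force: [1.0, 0.6, -3.3]
finger_gap: 0.759
gripper_force: 67.8
```

Run:
```python
from h import *
a,d=manip.camera("side");s=manip.get_state();print(s["eef_pos"]);a,d=manip.camera("wrist");print(fit("large_box","wrist",d,(.08,.3),s))
go(622.5,-49,170,4);
```

```text
[0.42325466 0.3646576  0.10568419]
([424.3, 379.6, 68.3, 86.7, 88.7], 0.1361, 45027)
travel [-16.34, 8.35, -2.78] dr [0.05, -0.04, -1.02]
```

Call:
jog_arm([
  {"dr": [0,0,0],"travel": [0,0,-0.8],"grip": 0.5},
  {"dr": [0,0,0],"travel": [-0.5,0.3,-1.7],"grip": 0.5},
  {"dr": [0,0,-0.1],"travel": [-1.4,0.7,-2.4],"grip": 0.5},
  {"dr": [0,0,-0.2],"travel": [-2.5,1.3,-2.6],"grip": 0.5},
  {"dr": [0,0,-0.3],"travel": [-3.6,1.9,-2.6],"grip": 0.5},
  {"dr": [0,0,-0.4],"travel": [-4.7,2.4,-2.6],"grip": 0.5},
  {"dr": [0,0,-0.5],"travel": [-5.8,3,-2.6],"grip": 0.5},
  {"dr": [0,0,-0.6],"travel": [-6.9,3.5,-2.6],"grip": 0.5},
])

```text
t: 28.38
eef_pos: [0.5044, 0.1867, 0.1618]
eef_rot: [0.695, 0.719, -0.002, -0.001]
contact_force: [-0.0, 0.1, -3.5]
finger_gap: 0.762
gripper_force: 68.2
```

Call:
jog_arm([
  {"dr": [0,0,0],"travel": [-1.1,0.6,0],"grip": 0.5},
  {"dr": [0,0,-0.1],"travel": [-2.2,1.1,0],"grip": 0.5},
  {"dr": [0,0,-0.2],"travel": [-3.3,1.7,0],"grip": 0.5},
  {"dr": [0,0,-0.3],"travel": [-4.4,2.2,0],"grip": 0.5},
  {"dr": [0,0,-0.4],"travel": [-5.5,2.7,0],"grip": 0.5},
  {"dr": [0,0,-0.4],"travel": [-6.5,3.2,0],"grip": 0.5},
  {"dr": [0,0,-0.4],"travel": [-7.3,3.6,0],"grip": 0.5},
  {"dr": [0,0,-0.4],"travel": [-7.8,3.9,0],"grip": 0.5},
])

```text
t: 29.05
eef_pos: [0.6085, -0.0054, 0.1614]
eef_rot: [0.683, 0.73, -0.001, -0.001]
contact_force: [-0.3, 1.0, -3.6]
finger_gap: 0.762
gripper_force: 68.1
```

Run:
```python
from h import *
a,d=manip.camera("side");a,d=manip.camera("side")
go(622.5,-49,45,4)
```

```text
travel [-1.79, 0.43, 4.67] dr [-0.03, 0.0, -0.05]
```

Call:
jog_arm([
  {"dr": [0,0,0],"travel": [-0.7,0.2,0.1],"grip": 0.5},
  {"dr": [0,0,0],"travel": [-1.3,0.3,0.7],"grip": 0.5},
  {"dr": [0,0,0],"travel": [-1.7,0.4,1.5],"grip": 0.5},
  {"dr": [0,0,0],"travel": [-1.79,0.43,2.5],"grip": 0.5},
  {"dr": [0,0,0],"travel": [-1.79,0.43,3.5],"grip": 0.5},
  {"dr": [0,0,0],"travel": [-1.79,0.43,4.2],"grip": 0.5},
  {"dr": [0,0,0],"travel": [-1.79,0.43,4.6],"grip": 0.5},
  {"dr": [0,0,0],"travel": [-1.79,0.43,4.6],"grip": 0.5},
])

```text
t: 29.82
eef_pos: [0.6201, -0.0458, 0.0456]
eef_rot: [0.682, 0.731, -0.002, -0.003]
contact_force: [-1.4, 0.3, -2.7]
finger_gap: 0.763
gripper_force: 68.0
```

Run:
```python
from h import *
for n in ["scene","side"]:
    a,d=manip.camera(n);print(n,fit("large_box",n,d,(.055,.1)),[np.round(r["centre"],3).tolist() for r in manip.spot_point("large_box",n)[:1]])
cv2.imwrite("pics/p4.png",cv2.resize(a[250:370,270:430],(800,600))[:,:,::-1])
a,d=manip.camera("wrist");print(fit("large_tray","wrist",d,(-.01,.015),manip.get_state()))
print(manip.get_state()["eef_pos"]);go(622.5,-49,13,4)
```

```text
scene ([618.0, -48.9, 73.3, 116.4, 93.8], 0.0752, 1061) [[0.616, -0.047, 0.033]]
side ([622.5, -52.4, 66.9, 111.5, 92.8], 0.0786, 1733) [[0.621, -0.048, 0.039]]
([615.1, 12.8, 15.9, 89.9, 3.9], 0.0037, 5297)
[ 0.62320053 -0.04705747  0.04969598]
travel [-0.08, -0.04, 1.47] dr [0.02, 0.0, -0.02]
```

View pics/p4.png

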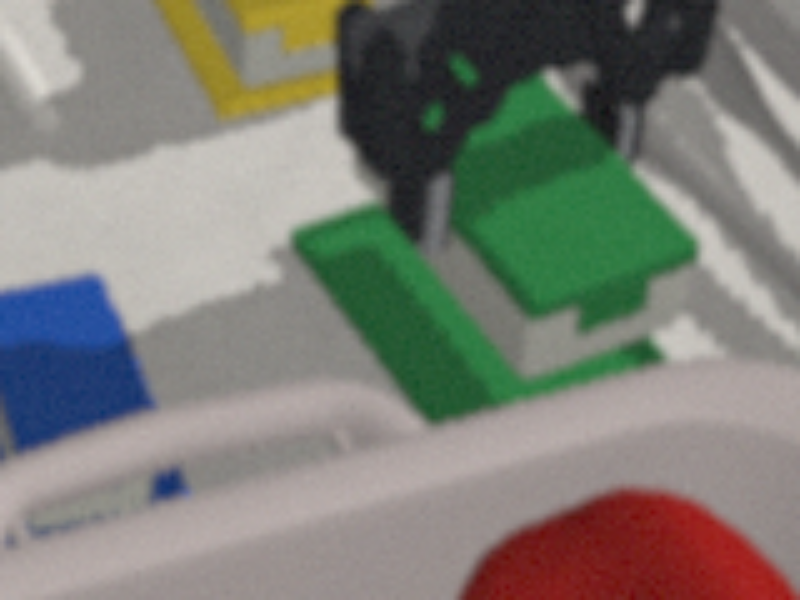

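Call:
jog_arm([
  {"dr": [0,0,0],"travel": [-0.04,-0.04,0.3],"grip": 0.5},
  {"dr": [0,0,0],"travel": [-0.08,-0.04,0.6],"grip": 0.5},
  {"dr": [0,0,0],"travel": [-0.08,-0.04,0.8],"grip": 0.5},
  {"dr": [0,0,0],"travel": [-0.08,-0.04,1],"grip": 0.5},
  {"dr": [0,0,0],"travel": [-0.08,-0.04,1.1],"grip": 0.5},
  {"dr": [0,0,0],"travel": [-0.08,-0.04,1.1],"grip": 0.5},
  {"dr": [0,0,0],"travel": [-0.08,-0.04,1.1],"grip": 0.5},
  {"dr": [0,0,0],"travel": [-0.08,-0.04,1.1],"grip": 0.5},
])

```text
t: 30.88
eef_pos: [0.6221, -0.0491, 0.0213]
eef_rot: [0.683, 0.731, 0.0, 0.0]
contact_force: [0.3, -0.0, -2.2]
finger_gap: 0.762
gripper_force: 68.1
```

Run:
```python
from h import *
a,d=manip.camera("side");go(622.5,-49,12.8,4);print(fit("large_box","side",d,(.04,.08)))
```

```text
travel [0.0, 0.02, 0.34] dr [0.01, -0.0, -0.03]
([620.4, -65.8, 67.7, 90.3, 94.9], 0.0505, 1401)
```

Call:
jog_arm([
  {"dr": [0,0,0],"travel": [0,0,0.1],"grip": 0.5},
  {"dr": [0,0,0],"travel": [0,0,0.2],"grip": 0.5},
  {"dr": [0,0,0],"travel": [0,0,0.26],"grip": 0.5},
  {"dr": [0,0,0],"travel": [0,0,0.3],"grip": 0.5},
  {"dr": [0,0,0],"travel": [0,0,0.33],"grip": 0.5},
  {"dr": [0,0,0],"travel": [0,0,0.34],"grip": 0.5},
  {"dr": [0,0,0],"travel": [0,0,0.34],"grip": 0.5},
  {"dr": [0,0,0],"travel": [0,0,0.34],"grip": 0.5},
])

```text
t: 31.65
eef_pos: [0.6216, -0.0491, 0.0133]
eef_rot: [0.683, 0.731, -0.0, -0.0]
contact_force: [-4.0, 0.2, 5.5]
finger_gap: 0.758
gripper_force: 68.9
```

Call:
jog_arm([
  {"dr": [0,0,0],"travel": [0,0,0],"grip": 0.8},
  {"dr": [0,0,0],"travel": [0,0,0],"grip": 0.9},
  {"dr": [0,0,0],"travel": [0,0,0],"grip": 1},
  {"dr": [0,0,0],"travel": [0,0,0],"grip": 1},
  {"dr": [0,0,0],"travel": [0,0,-0.3],"grip": 1},
  {"dr": [0,0,0],"travel": [0,0,-1.2],"grip": 1},
  {"dr": [0,0,0],"travel": [0,0,-2.6],"grip": 1},
  {"dr": [0,0,0],"travel": [0,0,-4],"grip": 1},
])

```text
t: 32.32
eef_pos: [0.6211, -0.0491, 0.1132]
eef_rot: [0.683, 0.731, -0.001, -0.001]
contact_force: [0.0, 0.6, 0.9]
finger_gap: 1.002
gripper_force: 0.0
```

Call:
jog_arm([
  {"dr": [0,0,0],"travel": [0.5,0,-1.2],"grip": 1},
  {"dr": [0,0,0],"travel": [1.5,-0.2,-2.4],"grip": 1},
  {"dr": [0,0,0],"travel": [2.5,-0.5,-3.6],"grip": 1},
  {"dr": [0,0,0],"travel": [3.5,-1,-4.8],"grip": 1},
  {"dr": [0,0,0],"travel": [4.5,-1.5,-6],"grip": 1},
  {"dr": [0,0,0],"travel": [5.5,-2,-7],"grip": 1},
  {"dr": [0,0,0],"travel": [5.5,-2,-7],"grip": 1},
  {"dr": [0,0,0],"travel": [5.5,-2,-7],"grip": 1},
])

```text
t: 32.98
eef_pos: [0.5627, 0.0857, 0.29]
eef_rot: [0.682, 0.731, 0.002, 0.002]
contact_force: [0.1, -0.9, -1.0]
finger_gap: 1.002
gripper_force: 0.0
```

Run:
```python
from h import *
a,d=manip.camera("side");s=manip.get_state();print(s["eef_pos"],s["qvel"].round(3) if hasattr(s["qvel"],"round") else s["qvel"]);a,d=manip.camera("wrist");cv2.imwrite("pics/f.png",a[:,:,::-1])
for q in ["tiny","small","medium","large"]:print(q,fit(q+"_box","wrist",d,(.03,.06),s),fit(q+"_tray","wrist",d,(-.01,.015),s))
print(fit("marker_pen","wrist",d,(0,.03),s),fit("red_jar","wrist",d,(.098,.115),s))
```

```text
[0.56244638 0.08477645 0.28812098] [-0.024  0.034  0.028 -0.003 -0.002  0.001]
tiny None None
small None ([458.9, -40.8, 70.3, 96.9, 84.1], 0.0042, 1484)
medium ([618.1, 142.3, 56.4, 95.1, 87.4], 0.0433, 5034) None
large ([622.1, -48.2, 66.2, 115.8, 93.6], 0.0435, 5119) ([620.0, -38.2, 87.8, 118.9, 94.1], 0.0041, 1756)
([505.5, 170.7, 17.2, 136.4, 92.4], 0.0147, 1812) ([425.8, 180.7, 43.2, 43.4, 168.2], 0.1069, 2478)
```

View pics/f.png

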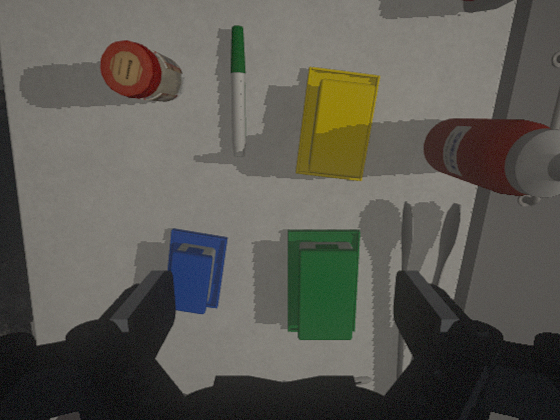

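The blue, yellow and green boxes sit flat in their trays, and the jar and pen are where they started. The orange box is out of view here, but I measured it flat in its tray earlier.

```bash
python3 -c "
from station import manip
print(manip.hand_in())"
```

```text
the job is handed in; nothing more can be done
None
```

All four boxes were set flat and lengthwise in their matching trays, in the order orange, blue, yellow, green; the pen and jar did not move, and I handed the job in at about 33 s (no verdict was shown).

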